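# Ready the bowl feeder: lid off, tag in, rate set

## Robot

A 7-joint arm with a two-finger parallel gripper is mounted at the origin on a cart in front of the work surface, level with it; the furniture and walls round the work are solid. World frame = base frame: x ahead of the robot, y to its left, z up, the work surface at z = 0. Lengths are in m, angles in rad, forces in N, time in s.
With the tool pointing down it reaches from about 0.4 to 0.75 m from the base axis. Payload 19.5 kg.
Tool frame: the origin (TCP) lies at the centre of the arm's flange, where the gripper is bolted on; the fingertips stand 173 mm ahead of it and the grasp point (between the pads) lies ahead of it (r.tcp_to_grasp is the z of the grasp point in the tool frame, in m); z points along the fingers, y is the line along which they close (so a half turn about z gives the same grasp; the last joint's range is limited). The gripper opens to 85 mm and grips with 20 to 120 N. Pads are 22 mm wide; open, the fingers measure 114 mm over their backs; the gripper's body (76 mm by 85 mm) begins 54 mm behind the grasp point. The pads swing forward as they close: fully open they stand 13 mm farther back than shut.
Start: joints at [1.076, 0.707, -0.028, 1.485, 0.022, 0.951, -0.075], TCP at [0.252, -0.517, 0.405] pointing down, gripper open.
Joint ranges: [-2.71, 2.71], [-0.32, 2.16], [-1.57, 1.52], [0, 2.45], [-1.46, 4.6], [0, 2.02], [-2.83, 2.83]. Speed limits (rad/s): [1.89, 1.89, 2.57, 2.57, 3.01, 3.01, 3.01].

## Interface

Orientations are given as a unit quaternion [x, y, z, w].
In Python, from station import r, eyes gives the robot as it stands.
- The arm moves only by the tool move_arm, never from a script. Its argument "moves" is a list of rows, each an object with "translation": the shift along the tool's x, y, z as a fraction of full scale, a list of three; "dr": the turn, a rotation vector about the tool's x, y, z as a fraction of full scale, a list of three; "grip": the closure in counts, from 0 (fully open) to 255 (shut). A call has exactly 8 rows; each row is the pose to reach, as a shift and turn from the pose commanded when the call began, along the tool's axes at that moment; what a row does not reach only later rows make up. Full scale, the value 1, is 20 cm for a shift and 1.5 rad for a turn. A row lasts 1/8 s, in which the tool goes at most 62.5 mm and 10.7 degrees, less where a joint would pass 70% of its speed; a pose out of reach is approached as far as the arm can. A call with a number of a shift or a turn outside -1 to 1 is refused whole. A call with a gripper value outside its range is refused whole. The fingers move at their own pace and stop on an object; "newtons" is the grip in N (left out, the last holds). Time passes only in rows, so rows that repeat a pose let the fingers close, or fill a call up. It gives the time, the measured TCP pose, the force, the opening and the grip force at its end, in the units of the state.
- r.observe(): the state, without advancing time (a new reading comes with each control period).
- eyes.camera(name): name is "scene" or "side" or "wrist"; returns a dict with "pixels" (480x640x3 uint8, red, green, blue), "camera_matrix" (3x3 intrinsics, pixels), "R" (3x3) and "t" (3): a world point X has camera coordinates R X + t. Camera axes: x right, y down, z forward; pixel columns grow to the right and rows downward; lengths in m; the calibration is good to about 2 mm. A picture is of the moment at which its call begins. There is no depth.
- r.sign_off(): hands the job in; it is judged then, once.
The state is a dict: "time_s": time; "q": joint angles; "joint_vel": joint speeds; "joint_efforts": joint torques, N m; "position": TCP position; "ee_rot": TCP orientation; "wrist_force": force on the tool from outside, world axes, zero at the start; "moment": the same for the moment, N m; "opening": finger opening in m; "finger_force": force on a finger pad.
Only numpy, scipy, OpenCV 4.12 (cv2) and the standard library are available. Lean on these libraries where they do the work, as an engineer would, in place of code of your own. Each camera call takes 0.05 s, during which the arm holds its last target. There are 200 camera calls.

## Task

Get the small bowl feeder ready to run: take the knobbed lid off its bowl and set it, knob up, in the middle of the cork mat without dropping it. Then put the loose white key tag into the bowl, and finally slide the feeder's control grip along its track until it is level with the pointer clip beside the track. Leave the mug, tape roll, tin and tally counter where they are.

Things in the scene. Friction and masses are not known exactly. Their poses are not given: they have to be found in the camera images.
- feeder: Bowl feeder, fixed: grey base plate 255 (x) x 190 (y) mm, top at 32 mm. Origin on the desk under its centre; x points from slider to bowl, z up. Steel bowl (axis x = +60, y = 0 mm): outside 130 mm, inside 122 mm (about 104 at the floor), rim 92 mm above the desk; small chute on its +y side out to 103 mm from the axis, below the rim. Slider control at the -x end.
- bowl_floor (a point): Centre of the bowl's inner floor, 45 mm above the desk, 47 mm below the rim; axes as the feeder's.
- lid: Loose round aluminium lid on the bowl's rim, about 220 g, 140 mm across, 48 mm tall. Origin: centre of its underside (a boss 108 mm across, 6 mm deep, hanging in the bowl with about 6 mm play); z up through the knob. Plate's upper face 9 to 12 mm above the origin, then a neck 16 mm across, and the knob, 30 mm across, from 28 to 48 mm.
- lid_knob (a point): Middle of the lid's knob, 37 mm above the lid's origin, on its axis; the knob is 30 mm across here and can be gripped from any side.
- mat: Square cork mat fixed on the desk, 200 x 200 x 4 mm, to the left or to the right of the feeder. Origin: centre of its underside. Place for the lid.
- tag: Loose flat white key tag, 58 mm long (its y) x 26 mm wide (its x) x 8 mm thick, about 20 g, lying on the desk on the side of the feeder away from the mat. Origin: centre of its underside.
- rate (a joint): The control slider's travel in m, 0 to 0.12; grows as the grip moves along the feeder's +y; stays where it is left, friction about 1.5 N. The grip's centre is at feeder x = -80 mm, y = -60 mm + joint value.
- rate_top (a point): Centre of the top of the slider's black grip: a block 28 mm (feeder x) x 20 mm (feeder y) standing 40 mm above its track housing; its top is 86 mm above the desk. The housing (40 mm wide in x, 170 mm long in y) has its top at 46 mm. Axes as the feeder's.
- rate_base: The slider's track housing, fixed on the feeder, carrying the grip. Origin: centre of its underside, 32 mm above the desk; axes as the feeder's.
- clip: Dark steel pointer clip, 14 mm wide (y), 18 mm tall, fixed on the strip along the near (-x) side of the slider track, 34 mm from the track's middle; its point looks at the track and marks where the grip's centre must stand (same y in the feeder's frame). Origin: middle of its underside, 35 mm above the desk; axes as the feeder's.
- mug: Bystander, loose: mug 82 x 114 x 91 mm at the back, behind the feeder. Origin: centre of its underside.
- tape_roll: Bystander, loose: roll of masking tape, about 103 mm across, 25 mm tall, at the right. Origin: centre of its underside.
- tin: Bystander, loose: round lidded tin 66 mm across, 33 mm tall, behind the feeder to the right. Origin: centre of its underside.
- counter: Bystander, loose: hand tally counter 59 x 53 x 32 mm, behind the feeder to the left. Origin: centre of its underside.
Not all that is in view belongs to the job. Of the things that look like the tag, take the one that is farthest from the robot's base at the start.

How it is judged:
On the way, in this order (a step that is already met when the one before it is completed fails the run):
1. the lid lies released, knob up, in the middle of the cork mat (horizontal distance between lid and mat below 0.045 m and z of lid in the frame of mat between 0 and 0.009 m and angle between lid's own z axis and vertical below 0.08 rad and linear speed of lid below 0.02 m/s and contact force between lid and the fingers below 0.1 N), for 0.2 s.
2. the key tag lies released in the bowl (horizontal distance between tag and bowl_floor below 0.056 m and z of tag in the frame of bowl_floor between -0.01 and 0.035 m and linear speed of tag below 0.03 m/s and contact force between tag and the fingers below 0.1 N), for 0.2 s.
3. the slider grip is level with the pointer clip and released (y of rate_top in the frame of clip between -0.006 and 0.006 m and contact force between rate_base and the fingers below 0.1 N), for 0.2 s.
At the end, for the whole second after the job is handed in: Lid still, released, knob up and flat (0.08 rad) on the mat, centre within 45 mm of the mat centre; tag still, released in the bowl, centre within 56 mm of its axis and at most 35 mm above its floor; slider grip centre within 6 mm of the clip along the track (feeder y), released (all of step 1 and all of step 2 and all of step 3); the robot touches nothing.
It fails at once if the lid is dropped or thrown (faster than 0.8 m/s while not held) (linear speed of lid above 0.8 m/s and contact force between lid and the fingers below 0.1 N).
It fails at once if the mug, tape roll, tin or tally counter is moved by more than 30 mm (distance of any of mug, tape_roll, tin, counter from where it was at the start of the episode above 0.03 m).
It also fails if it takes over 66 s, if anything falls off the work surface, if the arm or the gripper's body presses on something with over 40 N, if the wrist force passes 120 N, or if a joint passes its speed limit or range.

## Working session

There is one attempt and no reset: what is moved stays moved. The work goes in short steps, Python scripts to look and compute and a tool call to move; the robot and the scene stay as the last step left them, time stands still between calls to the robot, and variables do not carry over. Pictures are saved under pics/ and viewed, at most 12 in all, crops included, and the job is handed in when it is done.

Besides the shell and the picture viewer there is one more tool, called after "Emit:" as name(argument=value, ...) on one line, values as JSON. move_arm: Moves the arm, as the interface text tells. Its arguments: {"type":"object","properties":{"moves":{"type":"array","items":{"type":"object","properties":{"translation":{"type":"array","items":{"type":"number","minimum":-1,"maximum":1}},"dr":{"type":"array","items":{"type":"number","minimum":-1,"maximum":1}},"grip":{"type":"number"}}}},"newtons":{"type":"number"}},"required":["moves"]}

```bash
mkdir -p pics
cat > h.py <<'E'
import numpy as np, cv2
from scipy.spatial.transform import Rotation as Ro
from station import r, eyes
def snap(n,f):
    c=eyes.camera(n); cv2.imwrite(f'pics/{f}.png',cv2.cvtColor(c['pixels'],cv2.COLOR_RGB2BGR)); np.savez(f'pics/{f}.npz',**{k:np.array(c[k]) for k in('camera_matrix','R','t')}); return c
def ray(f,uv,z):
    c=np.load(f'pics/{f}.npz'); d=c['R'].T@np.linalg.solve(c['camera_matrix'],[*uv,1.]); o=-c['R'].T@c['t']
    return (o+d*(z-o[2])/d[2]).round(4)
def proj(f,X):
    c=np.load(f'pics/{f}.npz'); p=c['camera_matrix']@(c['R']@np.array(X)+c['t']); return (p[:2]/p[2]).round(1)
E
python3 - <<'E'
from h import *
for n in('scene','side','wrist'):
    c=snap(n,n+'0'); print(n,-c['R'].T@c['t'])
s=r.observe(); print(s, r.tcp_to_grasp, Ro.from_quat(s['ee_rot']).as_matrix().round(3))
E
```

```text
scene [-0.26260081  0.42622841  1.04426764]
side [0.5640245  0.79958684 0.84793409]
wrist [ 0.31284683 -0.48805045  0.3733218 ]
{'time_s': 0.15, 'q': array([ 1.07630021,  0.70694307, -0.02762263,  1.48488591,  0.0219637 ,
        0.95094336, -0.07550555]), 'joint_vel': array([ 2.30892639e-06, -6.31787644e-04, -2.47059992e-05, -1.24604275e-03,
        1.13120603e-04, -1.04178080e-03,  1.78944867e-03]), 'joint_efforts': array([ 1.26672952e-03, -8.83303142e+01,  1.23478062e+00, -2.36187673e+01,
        1.68512191e-02,  5.46806943e-03,  1.61739968e-04]), 'position': array([ 0.251536  , -0.5169961 ,  0.40434582]), 'ee_rot': array([ 9.74483870e-01,  2.24457108e-01, -9.49574709e-05, -4.29273376e-04]), 'wrist_force': array([-0.24803473,  0.26992742, -0.48342869]), 'moment': array([-0.00409866,  0.04809418, -0.01941589]), 'finger_force': 0.0, 'opening': 0.08510522409485102} 0.1547 [[ 0.899  0.437 -0.   ]
 [ 0.437 -0.899  0.001]
 [ 0.    -0.001 -1.   ]]
```

View pics/scene0.png

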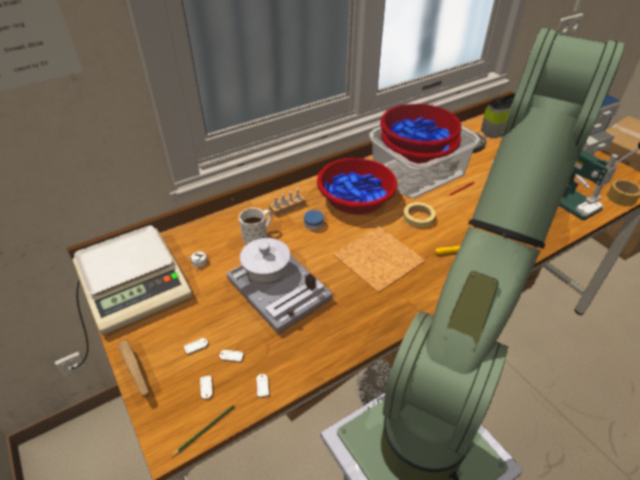

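View pics/side0.png

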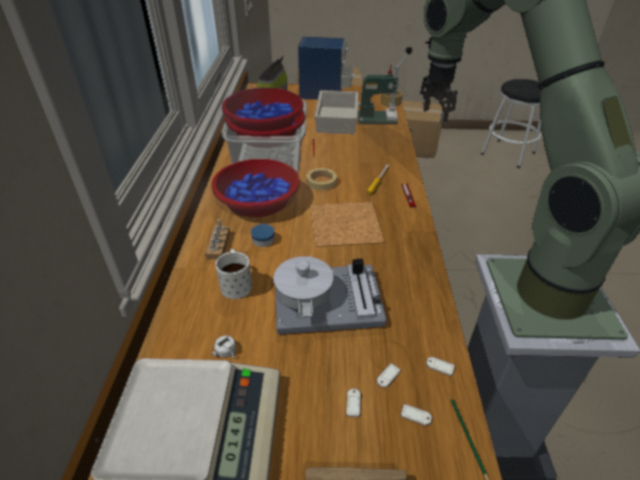

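The scene view shows four tag-like items at (195,346), (231,355), (206,387) and (262,385). In the side view they are at (353,402), (388,375), (416,414) and (440,366). The lid knob is at (267,246) in scene and (303,267) in side, and the mat is at (379,257) and (346,223). Next I'll compute distances and check a crop.

Run:
```python
from h import *
for f,L in(('scene0',[(195,346),(231,355),(206,387),(262,385)]),('side0',[(353,402),(388,375),(416,414),(440,366)])):
    for p in L: X=ray(f,p,.006); print(f,p,X,np.hypot(X[0],X[1]).round(3))
print('mat',ray('scene0',(379,257),.004),ray('side0',(346,223),.004),[ray('side0',p,.004)[:2] for p in((311,205),(376,204),(382,242),(313,245))])
print('knob',ray('scene0',(267,243),.131),ray('side0',(303,263),.131))
im=cv2.imread('pics/side0.png'); cv2.imwrite('pics/crop1.png',cv2.resize(im[245:435,260:460],None,fx=3,fy=3,interpolation=cv2.INTER_CUBIC))
```

```text
scene0 (195, 346) [0.5103 0.3097 0.006 ] 0.597
scene0 (231, 355) [0.4365 0.2433 0.006 ] 0.5
scene0 (206, 387) [0.3866 0.3314 0.006 ] 0.509
scene0 (262, 385) [0.3201 0.2162 0.006 ] 0.386
side0 (353, 402) [0.5082 0.3077 0.006 ] 0.594
side0 (388, 375) [0.4318 0.2433 0.006 ] 0.496
side0 (416, 414) [0.3839 0.3306 0.006 ] 0.507
side0 (440, 366) [0.3167 0.2181 0.006 ] 0.385
mat [ 0.5168 -0.2865  0.004 ] [ 0.5129 -0.2824  0.004 ] [array([ 0.6227, -0.3716]), array([ 0.4154, -0.3843]), array([ 0.4106, -0.197 ]), array([ 0.6086, -0.1774])]
knob [0.6301 0.0285 0.131 ] [0.6224 0.0339 0.131 ]
```

View pics/crop1.png

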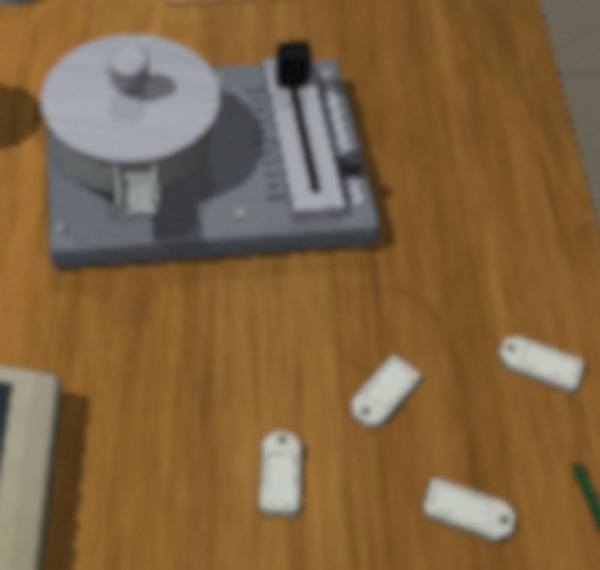

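The four candidates in side view are (353,402) at 0.594 m from the base, (388,375) at 0.496, (416,414) at 0.507 and (440,366) at 0.385. I take the one at (353,402), world (0.509, 0.309), which the crop shows at (280,475). The crop also shows the grip at the far end of the track (293,65) and the clip at (348,158).

```bash
cat >> h.py <<'E'
def go(p,yaw=None,grasp=True,rows=None,cur=None):
    """rows' full numbers to bring grasp point to world p with tool-x yaw (deg)"""
    s=r.observe(); R=Ro.from_quat(s['ee_rot']); off=r.tcp_to_grasp
    g=s['position']+R.apply([0,0,off])
    y=np.deg2rad(yaw) if yaw is not None else np.arctan2(*R.as_matrix()[1::-1,0])
    Rt=Ro.from_matrix(np.array([[np.cos(y),np.sin(y),0],[np.sin(y),-np.cos(y),0],[0,0,-1]]))
    tcp=np.array(p)-Rt.apply([0,0,off])
    print('t',round(s['time_s'],2),'grasp now',g.round(4),'trans',(R.inv().apply(tcp-s['position'])/.2).round(4),'dr',((R.inv()*Rt).as_rotvec()/1.5).round(4))
E
python3 - <<'E'
from h import *
c=lambda u,v:(260+(u+.5)/3-.5,245+(v+.5)/3-.5)
print('knobtop',ray('side0',c(128,57),.134))
for n,p in dict(nl=(52,248),nr=(376,231),fr=(338,64)).items(): print(n,ray('side0',c(*p),.032))
print('griptop',ray('side0',c(293,50),.086)); print('clip top',ray('side0',c(348,154),.053))
print('hous near',ray('side0',c(297,212),.046),ray('side0',c(346,207),.046),'far',ray('side0',c(266,60),.046))
a,b=ray('side0',c(281,434),.008),ray('side0',c(279,510),.008); print('tag ends',a,b)
go([.625,.031,.21],93)
E
```

```text
knobtop [0.6236 0.0394 0.134 ]
nl [0.6771 0.1429 0.032 ]
nr [0.4306 0.1197 0.032 ]
fr [ 0.4485 -0.0659  0.032 ]
griptop [ 0.4923 -0.0243  0.086 ]
clip top [0.4498 0.0598 0.053 ]
hous near [0.4918 0.1145 0.046 ] [0.454  0.1084 0.046 ] far [ 0.5122 -0.0542  0.046 ]
tag ends [0.5068 0.2804 0.008 ] [0.5097 0.3361 0.008 ]
t 0.15 grasp now [ 0.2515 -0.5169  0.2496] trans [ 2.8778 -1.6468  0.1997] dr [-5.000e-04 -3.000e-04 -7.803e-01]
```

Emit:
move_arm(moves=[{"translation":[0.2,-0.11,0],"dr":[0,0,-0.1],"grip":0},{"translation":[0.4,-0.23,0],"dr":[0,0,-0.2],"grip":0},{"translation":[0.6,-0.34,0],"dr":[0,0,-0.3],"grip":0},{"translation":[0.8,-0.46,0],"dr":[0,0,-0.4],"grip":0},{"translation":[1,-0.57,0],"dr":[0,0,-0.5],"grip":0},{"translation":[1,-0.57,0],"dr":[0,0,-0.6],"grip":0},{"translation":[1,-0.57,0],"dr":[0,0,-0.7],"grip":0},{"translation":[1,-0.57,0],"dr":[0,0,-0.78],"grip":0}])

```text
time_s: 1.15
position: [0.3815, -0.327, 0.4046]
ee_rot: [0.687, 0.727, -0.0, -0.0]
wrist_force: [0.6, 0.1, -0.6]
opening: 0.0852
finger_force: 0.0
```

Run:
```python
from h import *
go([.624,.037,.23],93)
```

```text
t 1.15 grasp now [ 0.3815 -0.327   0.2499] trans [1.7486 1.3133 0.0995] dr [-0.0001 -0.0001  0.0028]
```

Emit:
move_arm(moves=[{"translation":[0.15,0.11,0],"dr":[0,0,0],"grip":0},{"translation":[0.3,0.22,0],"dr":[0,0,0],"grip":0},{"translation":[0.45,0.34,0],"dr":[0,0,0],"grip":0},{"translation":[0.6,0.45,0],"dr":[0,0,0],"grip":0},{"translation":[0.75,0.56,0],"dr":[0,0,0],"grip":0},{"translation":[0.9,0.67,0],"dr":[0,0,0],"grip":0},{"translation":[1,0.75,0],"dr":[0,0,0],"grip":0},{"translation":[1,0.75,0],"dr":[0,0,0],"grip":0}])

```text
time_s: 2.15
position: [0.5216, -0.118, 0.4044]
ee_rot: [0.688, 0.726, 0.0, -0.0]
wrist_force: [-0.4, -0.9, -0.4]
opening: 0.0855
finger_force: 0.0
```

Emit:
move_arm(moves=[{"translation":[0.15,0.11,0],"dr":[0,0,0],"grip":0},{"translation":[0.3,0.22,0],"dr":[0,0,0],"grip":0},{"translation":[0.45,0.34,0],"dr":[0,0,0],"grip":0},{"translation":[0.5,0.42,0],"dr":[0,0,0],"grip":0},{"translation":[0.5,0.42,0],"dr":[0,0,0],"grip":0},{"translation":[0.5,0.42,0],"dr":[0,0,0],"grip":0},{"translation":[0.5,0.42,0],"dr":[0,0,0],"grip":0},{"translation":[0.5,0.42,0],"dr":[0,0,0],"grip":0}])

```text
time_s: 3.15
position: [0.5994, -0.0157, 0.4049]
ee_rot: [0.689, 0.725, 0.0, 0.0]
wrist_force: [1.3, -0.3, 0.1]
opening: 0.0855
finger_force: 0.0
```

Run:
```python
from h import *
snap('wrist','w1'); go([.624,.037,.23],93); print(proj('w1',[.624,.038,.134]))
```

```text
t 3.2 grasp now [ 0.5995 -0.0156  0.2501] trans [0.2565 0.1361 0.1006] dr [ 0.      0.     -0.0005]
[367.1 144.5]
```

View pics/w1.png

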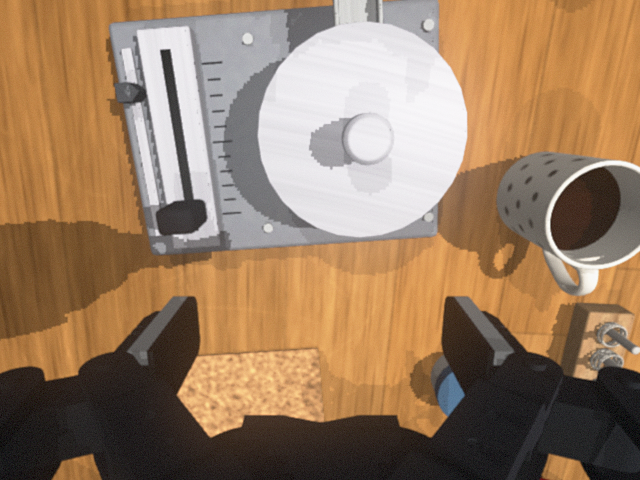

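The wrist view is clear: knob top at (368,137), lid disc centre (363,130), clip at (129,93) with its point at (145,93), grip top around (183,212), slot from (165,50) to (186,200).

Run:
```python
from h import *
k=ray('w1',(368,137),.134); print('knob',k, 'lid',ray('w1',(362.5,129.5),.098))
print('corners',[ray('w1',p,.032) for p in((112,24),(153,254),(438,236))])
print('slot',ray('w1',(166,50),.046),ray('w1',(187,200),.046))
print('clip',ray('w1',(130,93),.053),ray('w1',(142,93),.045),'grip',ray('w1',(183,205),.086))
go([*k[:2],.19]);go([*k[:2],.128])
```

```text
knob [0.6242 0.0422 0.134 ] lid [0.6244 0.0455 0.098 ]
corners [array([0.4347, 0.112 , 0.032 ]), array([ 0.4549, -0.0716,  0.032 ]), array([ 0.704 , -0.0424,  0.032 ])]
slot [0.4798 0.094  0.046 ] [ 0.4912 -0.0185  0.046 ]
clip [0.454 0.062 0.053] [0.4596 0.0627 0.045 ] grip [ 0.501  -0.0138  0.086 ]
t 3.2 grasp now [ 0.5995 -0.0156  0.2501] trans [0.2825 0.1384 0.3006] dr [0. 0. 0.]
t 3.2 grasp now [ 0.5995 -0.0156  0.2501] trans [0.2825 0.1384 0.6106] dr [0. 0. 0.]
```

Emit:
move_arm(moves=[{"translation":[0.15,0.07,0.1],"dr":[0,0,0],"grip":60},{"translation":[0.29,0.14,0.25],"dr":[0,0,0],"grip":60},{"translation":[0.29,0.14,0.35],"dr":[0,0,0],"grip":60},{"translation":[0.29,0.14,0.42],"dr":[0,0,0],"grip":60},{"translation":[0.29,0.14,0.49],"dr":[0,0,0],"grip":60},{"translation":[0.29,0.14,0.56],"dr":[0,0,0],"grip":60},{"translation":[0.29,0.14,0.61],"dr":[0,0,0],"grip":60},{"translation":[0.29,0.14,0.61],"dr":[0,0,0],"grip":60}], newtons=60)

```text
time_s: 4.2
position: [0.6245, 0.044, 0.2822]
ee_rot: [0.689, 0.725, -0.0, -0.0]
wrist_force: [-0.4, -0.3, 1.0]
opening: 0.0653
finger_force: 0.0
```

Emit:
move_arm(moves=[{"translation":[0,0,0],"dr":[0,0,0],"grip":110},{"translation":[0,0,0],"dr":[0,0,0],"grip":150},{"translation":[0,0,0],"dr":[0,0,0],"grip":190},{"translation":[0,0,0],"dr":[0,0,0],"grip":255},{"translation":[0,0,0],"dr":[0,0,0],"grip":255},{"translation":[0,0,0],"dr":[0,0,0],"grip":255},{"translation":[0,0,0],"dr":[0,0,0],"grip":255},{"translation":[0,0,0],"dr":[0,0,0],"grip":255}])

```text
time_s: 5.2
position: [0.6246, 0.0441, 0.2834]
ee_rot: [0.689, 0.725, 0.0, 0.0]
wrist_force: [-2.9, -1.2, 6.5]
opening: 0.028
finger_force: 59.3
```

Emit:
move_arm(moves=[{"translation":[0,0,-0.03],"dr":[0,0,0],"grip":255},{"translation":[0,0,-0.08],"dr":[0,0,0],"grip":255},{"translation":[0,0,-0.16],"dr":[0,0,0],"grip":255},{"translation":[0,0,-0.25],"dr":[0,0,0],"grip":255},{"translation":[0,0,-0.34],"dr":[0,0,0],"grip":255},{"translation":[0,0,-0.4],"dr":[0,0,0],"grip":255},{"translation":[0,0,-0.4],"dr":[0,0,0],"grip":255},{"translation":[0,0,-0.4],"dr":[0,0,0],"grip":255}])

```text
time_s: 6.2
position: [0.6245, 0.044, 0.3622]
ee_rot: [0.688, 0.725, -0.0, -0.0]
wrist_force: [-0.0, -0.1, -3.2]
opening: 0.0279
finger_force: 59.7
```

Run:
```python
from h import *
go([.516,-.284,.05]); o=r.observe(); print(o['opening'],o['finger_force'],o['wrist_force'])
```

```text
t 6.2 grasp now [0.6243 0.044  0.2075] trans [-1.6098 -0.6262  0.7881] dr [-0.0006  0.     -0.    ]
0.02794628759326835 59.702411065527045 [-0.02429646 -0.06664905 -3.22209872]
```

Emit:
move_arm(moves=[{"translation":[-0.1,-0.04,0],"dr":[0,0,0],"grip":255},{"translation":[-0.25,-0.1,0],"dr":[0,0,0],"grip":255},{"translation":[-0.4,-0.16,0],"dr":[0,0,0],"grip":255},{"translation":[-0.55,-0.22,0],"dr":[0,0,0],"grip":255},{"translation":[-0.7,-0.28,0],"dr":[0,0,0],"grip":255},{"translation":[-0.85,-0.33,0],"dr":[0,0,0],"grip":255},{"translation":[-0.95,-0.37,0],"dr":[0,0,0],"grip":255},{"translation":[-1,-0.39,0],"dr":[0,0,0],"grip":255}])

```text
time_s: 7.2
position: [0.5563, -0.1613, 0.3624]
ee_rot: [0.689, 0.725, -0.0, -0.0]
wrist_force: [-0.7, 1.0, -3.6]
opening: 0.0276
finger_force: 59.7
```

Emit:
move_arm(moves=[{"translation":[-0.1,-0.04,0],"dr":[0,0,0],"grip":255},{"translation":[-0.25,-0.1,0.05],"dr":[0,0,0],"grip":255},{"translation":[-0.4,-0.16,0.12],"dr":[0,0,0],"grip":255},{"translation":[-0.53,-0.21,0.2],"dr":[0,0,0],"grip":255},{"translation":[-0.61,-0.24,0.3],"dr":[0,0,0],"grip":255},{"translation":[-0.61,-0.24,0.4],"dr":[0,0,0],"grip":255},{"translation":[-0.61,-0.24,0.5],"dr":[0,0,0],"grip":255},{"translation":[-0.61,-0.24,0.5],"dr":[0,0,0],"grip":255}])

```text
time_s: 8.2
position: [0.5154, -0.2834, 0.2612]
ee_rot: [0.688, 0.726, -0.0, -0.001]
wrist_force: [-0.2, -0.4, -1.5]
opening: 0.028
finger_force: 59.7
```

Run:
```python
from h import *
go([.516,-.284,.047]); o=r.observe(); print(o['opening'],o['finger_force'],o['wrist_force'])
c=snap('side','s2');im=cv2.imread('pics/s2.png'); cv2.imwrite('pics/s2c.png',cv2.resize(im[140:290,240:440],None,fx=3,fy=3,interpolation=cv2.INTER_CUBIC))
```

```text
t 8.2 grasp now [ 0.5151 -0.2831  0.1065] trans [-0.0038  0.0034  0.2976] dr [-0.0014 -0.0011  0.    ]
0.02802885101284971 59.69110876662384 [-0.23278813 -0.36194941 -1.47759914]
```

View pics/s2c.png

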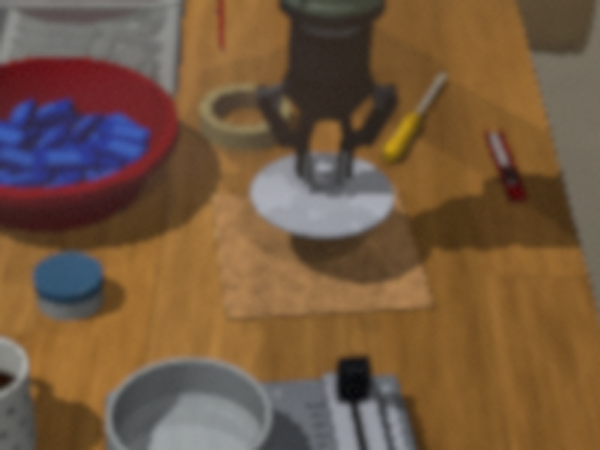

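The lid hangs level over the mat at crop (323,192), so I'll lower it.

Emit:
move_arm(moves=[{"translation":[0,0,0.07],"dr":[0,0,0],"grip":255},{"translation":[0,0,0.14],"dr":[0,0,0],"grip":255},{"translation":[0,0,0.2],"dr":[0,0,0],"grip":255},{"translation":[0,0,0.25],"dr":[0,0,0],"grip":255},{"translation":[0,0,0.28],"dr":[0,0,0],"grip":255},{"translation":[0,0,0.29],"dr":[0,0,0],"grip":255},{"translation":[0,0,0.295],"dr":[0,0,0],"grip":255},{"translation":[0,0,0.295],"dr":[0,0,0],"grip":255}])

```text
time_s: 9.25
position: [0.5155, -0.284, 0.2039]
ee_rot: [0.689, 0.725, 0.0, 0.0]
wrist_force: [1.1, 0.2, -3.2]
opening: 0.0278
finger_force: 59.7
```

Run:
```python
from h import *
go([.516,-.284,.047]); o=r.observe(); print(o['wrist_force'],o['moment'])
```

```text
t 9.25 grasp now [ 0.5155 -0.284   0.0492] trans [0.0001 0.0025 0.0109] dr [0.0002 0.     0.    ]
[ 1.08783505  0.17489993 -3.17651728] [-0.05289861 -0.02891904  0.01521925]
```

Not touching yet, so I'll go down another 2–3 mm, then open.

Emit:
move_arm(moves=[{"translation":[0,0,0.005],"dr":[0,0,0],"grip":255},{"translation":[0,0,0.01],"dr":[0,0,0],"grip":255},{"translation":[0,0,0.013],"dr":[0,0,0],"grip":255},{"translation":[0,0,0.015],"dr":[0,0,0],"grip":255},{"translation":[0,0,0.015],"dr":[0,0,0],"grip":255},{"translation":[0,0,0.015],"dr":[0,0,0],"grip":255},{"translation":[0,0,0.015],"dr":[0,0,0],"grip":255},{"translation":[0,0,0.015],"dr":[0,0,0],"grip":255}])

```text
time_s: 10.25
position: [0.5155, -0.284, 0.2013]
ee_rot: [0.688, 0.725, -0.0, 0.0]
wrist_force: [-4.5, 0.8, 11.4]
opening: 0.0279
finger_force: 61.3
```

In contact (+11 N), so I'll open.

Emit:
move_arm(moves=[{"translation":[0,0,0],"dr":[0,0,0],"grip":150},{"translation":[0,0,0],"dr":[0,0,0],"grip":110},{"translation":[0,0,0],"dr":[0,0,0],"grip":60},{"translation":[0,0,0],"dr":[0,0,0],"grip":60},{"translation":[0,0,-0.15],"dr":[0,0,0],"grip":60},{"translation":[0,0,-0.35],"dr":[0,0,0],"grip":60},{"translation":[0,0,-0.6],"dr":[0,0,0],"grip":60},{"translation":[0,0,-0.8],"dr":[0,0,0],"grip":60}])

```text
time_s: 11.25
position: [0.5154, -0.284, 0.3626]
ee_rot: [0.688, 0.725, 0.0, 0.0]
wrist_force: [-0.9, 0.7, -0.3]
opening: 0.0652
finger_force: 0.0
```

Run:
```python
from h import *
go([.5085,.308,.2],93)
c=snap('side','s3');im=cv2.imread('pics/s3.png'); cv2.imwrite('pics/s3c.png',cv2.resize(im[140:340,240:440],None,fx=2.5,fy=2.5,interpolation=cv2.INTER_CUBIC))
```

```text
t 11.25 grasp now [ 0.5155 -0.284   0.2079] trans [2.9577 0.1194 0.0391] dr [ 0.0005  0.0002 -0.0003]
```

View pics/s3c.png

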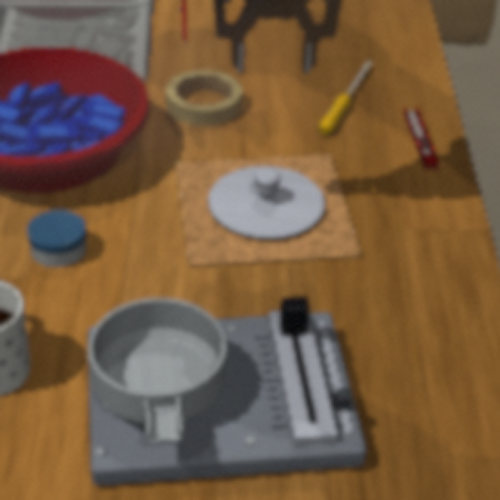

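The lid sits flat on the mat at crop (268,200), knob up. Now over to the tag.

Emit:
move_arm(moves=[{"translation":[0.12,0,0],"dr":[0,0,0],"grip":60},{"translation":[0.3,0,0],"dr":[0,0,0],"grip":60},{"translation":[0.5,0,0],"dr":[0,0,0],"grip":60},{"translation":[0.7,0,0],"dr":[0,0,0],"grip":60},{"translation":[0.9,0,0],"dr":[0,0,0],"grip":60},{"translation":[1,0,0],"dr":[0,0,0],"grip":60},{"translation":[1,0,0],"dr":[0,0,0],"grip":60},{"translation":[1,0,0],"dr":[0,0,0],"grip":60}])

```text
time_s: 12.3
position: [0.5051, -0.0852, 0.3606]
ee_rot: [0.689, 0.725, -0.0, 0.0]
wrist_force: [0.2, -0.3, 0.3]
opening: 0.0655
finger_force: 0.0
```

Emit:
move_arm(moves=[{"translation":[0.12,0,0],"dr":[0,0,0],"grip":60},{"translation":[0.3,0,0],"dr":[0,0,0],"grip":60},{"translation":[0.5,0,0],"dr":[0,0,0],"grip":60},{"translation":[0.7,0.03,0],"dr":[0,0,0],"grip":60},{"translation":[0.9,0.06,0],"dr":[0,0,0],"grip":60},{"translation":[1,0.1,0],"dr":[0,0,0],"grip":60},{"translation":[1,0.1,0],"dr":[0,0,0],"grip":60},{"translation":[1,0.1,0],"dr":[0,0,0],"grip":60}])

```text
time_s: 13.3
position: [0.5148, 0.1151, 0.3606]
ee_rot: [0.689, 0.725, -0.0, 0.0]
wrist_force: [-0.1, -0.6, -0.3]
opening: 0.0656
finger_force: 0.0
```

Emit:
move_arm(moves=[{"translation":[0.12,0,0],"dr":[0,0,0.02],"grip":60},{"translation":[0.3,0,0],"dr":[0,0,0.04],"grip":60},{"translation":[0.5,0,0],"dr":[0,0,0.07],"grip":60},{"translation":[0.6,0,0],"dr":[0,0,0.07],"grip":60},{"translation":[0.6,0,0],"dr":[0,0,0.07],"grip":60},{"translation":[0.6,0,0],"dr":[0,0,0.07],"grip":60},{"translation":[0.6,0,0],"dr":[0,0,0.07],"grip":60},{"translation":[0.6,0,0],"dr":[0,0,0.07],"grip":60}])

```text
time_s: 14.3
position: [0.5086, 0.2357, 0.3608]
ee_rot: [0.726, 0.688, 0.0, 0.0]
wrist_force: [-0.0, 0.4, 0.5]
opening: 0.0654
finger_force: 0.0
```

Run:
```python
from h import *
c=snap('wrist','w3'); go([.5085,.308,.1],87); 
hsv=cv2.cvtColor(c['pixels'],cv2.COLOR_RGB2HSV); m=((hsv[...,1]<50)&(hsv[...,2]>150)).astype('uint8')
n,l,st,ce=cv2.connectedComponentsWithStats(m)
for i in range(1,n):
    if st[i,4]>300:
        rc=cv2.minAreaRect(np.argwhere(l==i)[:,::-1].astype('float32')); b=cv2.boxPoints(rc)
        W=np.array([ray('w3',p,.008)[:2] for p in b]); e=[W[1]-W[0],W[2]-W[1]]
        print(ce[i].round(),st[i,4],W.mean(0).round(4),[(np.linalg.norm(v).round(3),np.degrees(np.arctan2(v[1],v[0])).round(1)) for v in e])
```

```text
t 14.35 grasp now [0.5086 0.2358 0.2061] trans [ 0.3603 -0.0197  0.5304] dr [ 0.      0.     -0.0009]
[571.  95.] 9129 [0.7128 0.3108] [(np.float64(0.074), np.float64(-3.1)), (np.float64(0.125), np.float64(-81.2))]
[150.  88.] 2722 [0.3869 0.3311] [(np.float64(0.026), np.float64(61.4)), (np.float64(0.059), np.float64(-20.1))]
[316. 109.] 2496 [0.5102 0.3073] [(np.float64(0.024), np.float64(-3.3)), (np.float64(0.056), np.float64(-92.5))]
[227. 200.] 2158 [0.4353 0.2442] [(np.float64(0.058), np.float64(49.4)), (np.float64(0.025), np.float64(-39.0))]
[ 91. 239.] 2135 [0.3202 0.2165] [(np.float64(0.028), np.float64(59.9)), (np.float64(0.058), np.float64(-24.2))]
[514. 335.] 2175 [0.6686 0.1035] [(np.float64(0.058), np.float64(7.6)), (np.float64(0.051), np.float64(-76.7))]
[324. 377.] 8744 [0.5016 0.0688] [(np.float64(0.146), np.float64(6.9)), (np.float64(0.079), np.float64(-82.2))]
[500. 453.] 591 [ 0.6691 -0.0229] [(np.float64(0.054), np.float64(84.0)), (np.float64(0.017), np.float64(-16.4))]
```

View pics/w3.png

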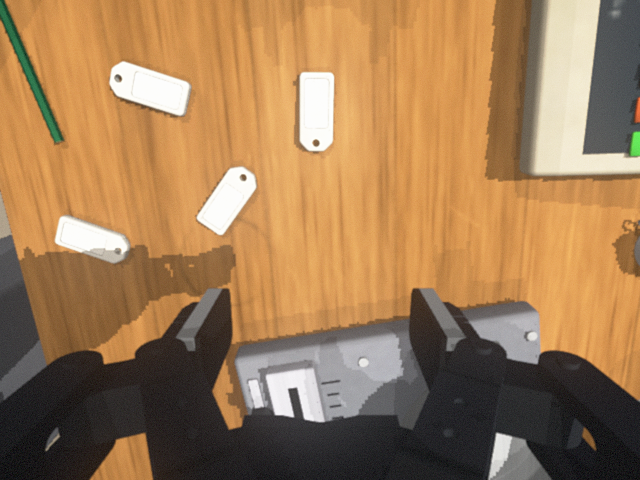

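The target tag is at pixel (316,109), world (0.510, 0.307), long axis along y. Descending with the fingers part closed.

Emit:
move_arm(moves=[{"translation":[0.12,0,0.1],"dr":[0,0,0],"grip":130},{"translation":[0.28,-0.01,0.25],"dr":[0,0,0],"grip":130},{"translation":[0.357,-0.01,0.4],"dr":[0,0,0],"grip":130},{"translation":[0.357,-0.01,0.55],"dr":[0,0,0],"grip":130},{"translation":[0.357,-0.01,0.7],"dr":[0,0,0],"grip":130},{"translation":[0.357,-0.01,0.8],"dr":[0,0,0],"grip":130},{"translation":[0.357,-0.01,0.87],"dr":[0,0,0],"grip":130},{"translation":[0.357,-0.01,0.88],"dr":[0,0,0],"grip":130}], newtons=30)

```text
time_s: 15.35
position: [0.5102, 0.3077, 0.1844]
ee_rot: [0.726, 0.688, -0.0, -0.0]
wrist_force: [0.6, -0.1, 0.4]
opening: 0.0425
finger_force: 0.0
```

Run:
```python
from h import *
go([.5102,.3073,.02]); o=r.observe(); print(o['opening'],o['wrist_force'])
snap('wrist','w4')
```

```text
t 15.35 grasp now [0.5101 0.3077 0.0297] trans [-0.002   0.0002  0.0484] dr [-0.0003  0.0001 -0.    ]
0.04250041120139251 [ 0.64702406 -0.11953777  0.39693476]
```

View pics/w4.png

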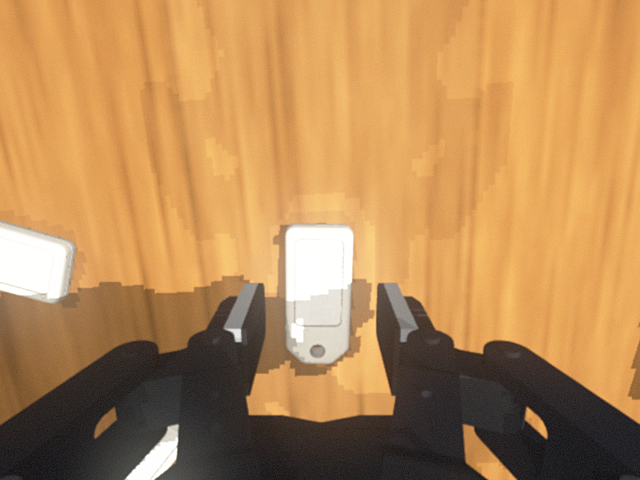

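The tag lies between the open pads at (318,290).

Emit:
move_arm(moves=[{"translation":[0,0,0.02],"dr":[0,0,0],"grip":130},{"translation":[0,0,0.045],"dr":[0,0,0],"grip":130},{"translation":[0,0,0.045],"dr":[0,0,0],"grip":160},{"translation":[0,0,0.045],"dr":[0,0,0],"grip":190},{"translation":[0,0,0.045],"dr":[0,0,0],"grip":255},{"translation":[0,0,0.045],"dr":[0,0,0],"grip":255},{"translation":[0,0,0.045],"dr":[0,0,0],"grip":255},{"translation":[0,0,0.045],"dr":[0,0,0],"grip":255}])

```text
time_s: 16.4
position: [0.5103, 0.3078, 0.1759]
ee_rot: [0.726, 0.688, 0.0, -0.0]
wrist_force: [-0.5, -0.1, 5.2]
opening: 0.0242
finger_force: 30.0
```

Emit:
move_arm(moves=[{"translation":[0,0,-0.05],"dr":[0,0,0],"grip":255},{"translation":[0,0,-0.15],"dr":[0,0,0],"grip":255},{"translation":[0,0,-0.3],"dr":[0,0,0],"grip":255},{"translation":[0,0,-0.45],"dr":[0,0,0],"grip":255},{"translation":[0,0,-0.6],"dr":[0,0,0],"grip":255},{"translation":[0,0,-0.7],"dr":[0,0,0],"grip":255},{"translation":[0,0,-0.75],"dr":[0,0,0],"grip":255},{"translation":[0,0,-0.75],"dr":[0,0,0],"grip":255}])

```text
time_s: 17.4
position: [0.5102, 0.3077, 0.3264]
ee_rot: [0.726, 0.688, 0.0, 0.0]
wrist_force: [0.4, 0.2, -0.5]
opening: 0.0244
finger_force: 29.5
```

Run:
```python
from h import *
go([.6265,.043,.08]); o=r.observe(); print(o['opening'],o['finger_force'],o['wrist_force'])
```

```text
t 17.4 grasp now [0.5103 0.3078 0.1717] trans [-1.291   0.6507  0.4582] dr [ 0.0005 -0.0004 -0.    ]
0.024427442340105247 29.530711602419615 [ 0.41611244  0.22513395 -0.47484612]
```

Emit:
move_arm(moves=[{"translation":[-0.12,0.06,0],"dr":[0,0,0],"grip":255},{"translation":[-0.28,0.14,0],"dr":[0,0,0],"grip":255},{"translation":[-0.45,0.22,0],"dr":[0,0,0],"grip":255},{"translation":[-0.62,0.31,0],"dr":[0,0,0],"grip":255},{"translation":[-0.8,0.4,0],"dr":[0,0,0],"grip":255},{"translation":[-0.92,0.46,0],"dr":[0,0,0],"grip":255},{"translation":[-1,0.5,0],"dr":[0,0,0],"grip":255},{"translation":[-1,0.5,0],"dr":[0,0,0],"grip":255}])

```text
time_s: 18.4
position: [0.5996, 0.1021, 0.3252]
ee_rot: [0.726, 0.688, -0.0, -0.0]
wrist_force: [-0.7, 0.3, -0.5]
opening: 0.0245
finger_force: 29.5
```

Emit:
move_arm(moves=[{"translation":[-0.12,0.06,0],"dr":[0,0,0],"grip":255},{"translation":[-0.24,0.12,0],"dr":[0,0,0],"grip":255},{"translation":[-0.29,0.15,0.04],"dr":[0,0,0],"grip":255},{"translation":[-0.29,0.15,0.15],"dr":[0,0,0],"grip":255},{"translation":[-0.29,0.15,0.26],"dr":[0,0,0],"grip":255},{"translation":[-0.29,0.15,0.36],"dr":[0,0,0],"grip":255},{"translation":[-0.29,0.15,0.44],"dr":[0,0,0],"grip":255},{"translation":[-0.29,0.15,0.46],"dr":[0,0,0],"grip":255}])

```text
time_s: 19.4
position: [0.626, 0.0439, 0.2326]
ee_rot: [0.725, 0.688, -0.0, -0.001]
wrist_force: [-0.5, -0.1, -0.5]
opening: 0.0242
finger_force: 29.5
```

Run:
```python
from h import *
go([.6265,.043,.08]); o=r.observe(); print(o['opening'],o['finger_force'],o['wrist_force'])
```

```text
t 19.4 grasp now [0.6258 0.044  0.0779] trans [-0.0045  0.0025 -0.0103] dr [-0.001  -0.0002  0.    ]
0.024176843755019734 29.533146880567074 [-0.46321457 -0.12942832 -0.4632636 ]
```

Release, opening only part way, then rise.

Emit:
move_arm(moves=[{"translation":[0,0,0.03],"dr":[0,0,0],"grip":255},{"translation":[0,0,0.03],"dr":[0,0,0],"grip":150},{"translation":[0,0,0.03],"dr":[0,0,0],"grip":130},{"translation":[0,0,0.03],"dr":[0,0,0],"grip":130},{"translation":[0,0,-0.1],"dr":[0,0,0],"grip":130},{"translation":[0,0,-0.3],"dr":[0,0,0],"grip":130},{"translation":[0,0,-0.5],"dr":[0,0,0],"grip":130},{"translation":[0,0,-0.7],"dr":[0,0,0],"grip":130}])

```text
time_s: 20.4
position: [0.6262, 0.0432, 0.3753]
ee_rot: [0.726, 0.688, 0.0, 0.0]
wrist_force: [0.3, -0.3, 0.0]
opening: 0.0421
finger_force: 0.0
```

Run:
```python
from h import *
snap('wrist','w5'); go([.493,-.018,.15],96.5)
```

```text
t 20.45 grasp now [0.6278 0.0434 0.2257] trans [-0.3421 -0.6539  0.3739] dr [ 0.0044 -0.0006 -0.1112]
```

View pics/w5.png

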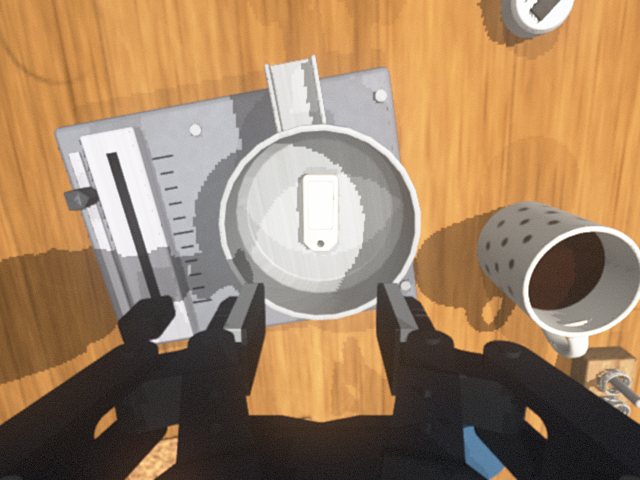

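The tag lies in the middle of the bowl at (320,212). The clip body is at (80,198) and its point at (97,196). I'll measure the clip and grip again.

Run:
```python
from h import *
print('corners',[ray('w5',p,.032) for p in((57,129),(388,68))])
print('clip',ray('w5',(82,198),.053),ray('w5',(97,196),.045),'grip top edges',ray('w5',(150,302),.086))
print('slot end',ray('w5',(112,154),.046))
a=np.radians(6.3);ux=np.array([np.cos(a),np.sin(a)]);uy=np.array([-ux[1],ux[0]])
c=ray('w5',(62,70),0)
im=cv2.imread('pics/w5.png')[150:350,40:240]; cv2.imwrite('pics/w5c.png',cv2.resize(im,None,fx=3,fy=3,interpolation=cv2.INTER_CUBIC))
go([.496,-.020,.18],6.3)
```

```text
corners [array([0.4351, 0.1129, 0.032 ]), array([0.6806, 0.1421, 0.032 ])]
clip [0.4553 0.0638 0.053 ] [0.4619 0.0635 0.045 ] grip top edges [ 0.5066 -0.0055  0.086 ]
slot end [0.4794 0.0934 0.046 ]
t 20.45 grasp now [0.6278 0.0434 0.2257] trans [-0.3511 -0.6374  0.224 ] dr [ 0.0029 -0.0038  0.9383]
```

View pics/w5c.png

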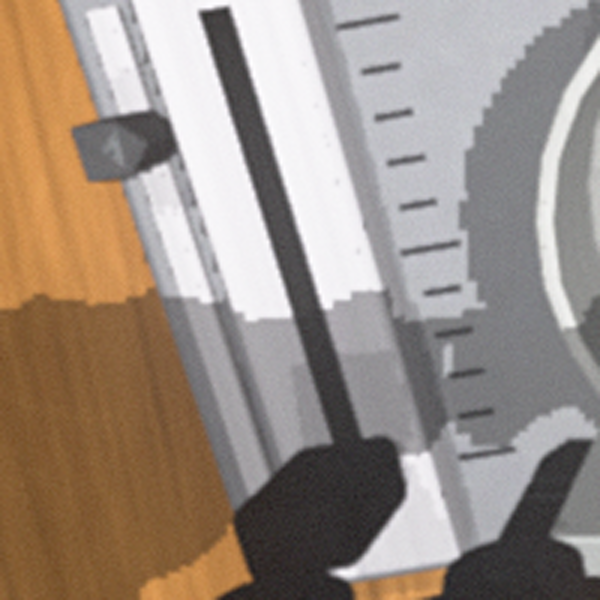

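Emit:
move_arm(moves=[{"translation":[-0.05,-0.08,0],"dr":[0,0,0.12],"grip":60},{"translation":[-0.1,-0.17,0],"dr":[0,0,0.24],"grip":60},{"translation":[-0.15,-0.26,0],"dr":[0,0,0.36],"grip":60},{"translation":[-0.2,-0.35,0],"dr":[0,0,0.48],"grip":60},{"translation":[-0.25,-0.44,0],"dr":[0,0,0.6],"grip":60},{"translation":[-0.3,-0.53,0],"dr":[0,0,0.72],"grip":60},{"translation":[-0.34,-0.6,0],"dr":[0,0,0.84],"grip":60},{"translation":[-0.37,-0.648,0],"dr":[0,0,0.938],"grip":60}])

```text
time_s: 21.45
position: [0.4925, -0.0241, 0.3739]
ee_rot: [0.999, 0.053, 0.0, -0.0]
wrist_force: [0.7, -0.2, -1.1]
opening: 0.0653
finger_force: 0.0
```

Emit:
move_arm(moves=[{"translation":[0,0,0.05],"dr":[0,0,0],"grip":60},{"translation":[0,0,0.1],"dr":[0,0,0],"grip":60},{"translation":[0,0,0.18],"dr":[0,0,0],"grip":60},{"translation":[0,0,0.26],"dr":[0,0,0],"grip":60},{"translation":[0,0,0.33],"dr":[0,0,0],"grip":60},{"translation":[0,0,0.35],"dr":[0,0,0],"grip":60},{"translation":[0,0,0.35],"dr":[0,0,0],"grip":60},{"translation":[0,0,0.35],"dr":[0,0,0],"grip":60}])

```text
time_s: 22.45
position: [0.4931, -0.0238, 0.304]
ee_rot: [0.998, 0.056, 0.0, -0.0]
wrist_force: [0.6, -0.2, 1.1]
opening: 0.0653
finger_force: 0.0
```

Run:
```python
from h import *
c=snap('wrist','w6'); go([.4928,-.0242,.074],6.4); print(proj('w6',[.4928,-.0242,.086]))
```

```text
t 22.5 grasp now [ 0.4932 -0.0238  0.1494] trans [-0.0021  0.0018  0.3768] dr [-0.0001 -0.0004 -0.0003]
[319.  265.2]
```

View pics/w6.png

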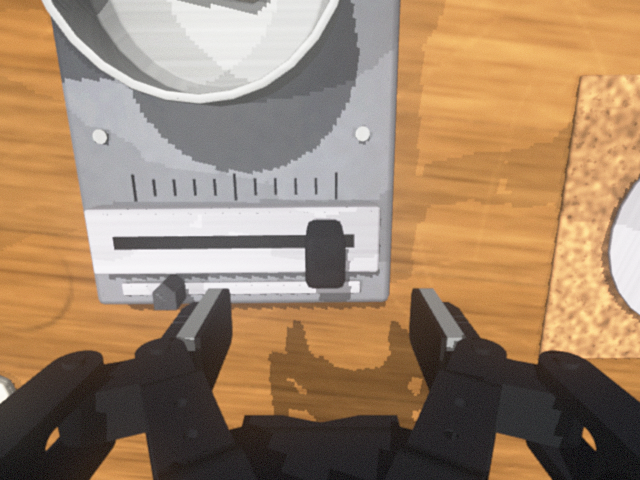

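The grip top is at (326,262), between the pads, and the clip is at (172,290) with its point at about (170,275).

Emit:
move_arm(moves=[{"translation":[0,0.01,0.07],"dr":[0,0,0],"grip":60},{"translation":[0,0.01,0.16],"dr":[0,0,0],"grip":60},{"translation":[0,0.01,0.25],"dr":[0,0,0],"grip":60},{"translation":[0,0.01,0.32],"dr":[0,0,0],"grip":60},{"translation":[0,0.01,0.36],"dr":[0,0,0],"grip":60},{"translation":[0,0.01,0.375],"dr":[0,0,0],"grip":60},{"translation":[0,0.01,0.375],"dr":[0,0,0],"grip":60},{"translation":[0,0.01,0.375],"dr":[0,0,0],"grip":100}], newtons=25)

```text
time_s: 23.5
position: [0.4933, -0.0258, 0.2291]
ee_rot: [0.998, 0.055, 0.0, -0.0]
wrist_force: [0.1, 0.3, 0.6]
opening: 0.0519
finger_force: 0.0
```

Emit:
move_arm(moves=[{"translation":[0,0,0],"dr":[0,0,0],"grip":130},{"translation":[0,0,0],"dr":[0,0,0],"grip":160},{"translation":[0,0,0],"dr":[0,0,0],"grip":185},{"translation":[0,0,0],"dr":[0,0,0],"grip":210},{"translation":[0,0,0],"dr":[0,0,0],"grip":255},{"translation":[0,0,0],"dr":[0,0,0],"grip":255},{"translation":[0,0,0],"dr":[0,0,0],"grip":255},{"translation":[0,0,0],"dr":[0,0,0],"grip":255}])

```text
time_s: 24.5
position: [0.4932, -0.0258, 0.2288]
ee_rot: [0.998, 0.055, 0.0, -0.0]
wrist_force: [-2.3, -0.3, 5.2]
opening: 0.0196
finger_force: 29.4
```

Run:
```python
from h import *
o=r.observe(); p=o['position'];print(o['opening'],o['finger_force'],o['wrist_force'])
a=np.radians(6.4);ux=np.array([np.cos(a),np.sin(a)]);uy=np.array([-ux[1],ux[0]])
print('grip s',p[:2]@uy,p[:2]@ux,'clip w6',[ray('w6',q,z)[:2]@uy for q,z in(((171,285),.053),((170,275),.045))])
```

```text
0.0196335129895918 29.360058903694153 [-2.2857387  -0.34448633  5.23832337]
grip s -0.08063850731386883 0.48728503731075273 clip w6 [np.float64(0.006948889601750235), np.float64(0.010026734409939174)]
```

Emit:
move_arm(moves=[{"translation":[0,-0.04,0],"dr":[0,0,0],"grip":255},{"translation":[0,-0.11,0],"dr":[0,0,0],"grip":255},{"translation":[0,-0.19,0],"dr":[0,0,0],"grip":255},{"translation":[0,-0.27,0],"dr":[0,0,0],"grip":255},{"translation":[0,-0.35,0],"dr":[0,0,0],"grip":255},{"translation":[0,-0.42,0],"dr":[0,0,0],"grip":255},{"translation":[0,-0.455,0],"dr":[0,0,0],"grip":255},{"translation":[0,-0.455,0],"dr":[0,0,0],"grip":255}])

```text
time_s: 25.5
position: [0.4825, 0.0656, 0.2288]
ee_rot: [0.998, 0.056, -0.001, -0.0]
wrist_force: [-6.6, -0.1, 9.4]
opening: 0.0193
finger_force: 30.0
```

Emit:
move_arm(moves=[{"translation":[0,0,0],"dr":[0,0,0],"grip":255},{"translation":[0,0,0],"dr":[0,0,0],"grip":150},{"translation":[0,0,0],"dr":[0,0,0],"grip":100},{"translation":[0,0,0],"dr":[0,0,0],"grip":60},{"translation":[0,0,-0.1],"dr":[0,0,0],"grip":60},{"translation":[0,0,-0.25],"dr":[0,0,0],"grip":60},{"translation":[0,0,-0.4],"dr":[0,0,0],"grip":60},{"translation":[0,0,-0.5],"dr":[0,0,0],"grip":60}])

```text
time_s: 26.5
position: [0.4832, 0.0647, 0.3299]
ee_rot: [0.998, 0.055, 0.0, -0.0]
wrist_force: [0.4, -0.4, 0.2]
opening: 0.0654
finger_force: 0.0
```

Run:
```python
from h import *
c=snap('wrist','w7'); o=r.observe(); print(o['position'],o['wrist_force'])
im=cv2.imread('pics/w7.png')[150:350,180:430]; cv2.imwrite('pics/w7c.png',cv2.resize(im,None,fx=3,fy=3,interpolation=cv2.INTER_CUBIC))
```

```text
[0.4834257  0.06461949 0.3316655 ] [1.59748558 0.5044569  2.84891401]
```

View pics/w7c.png

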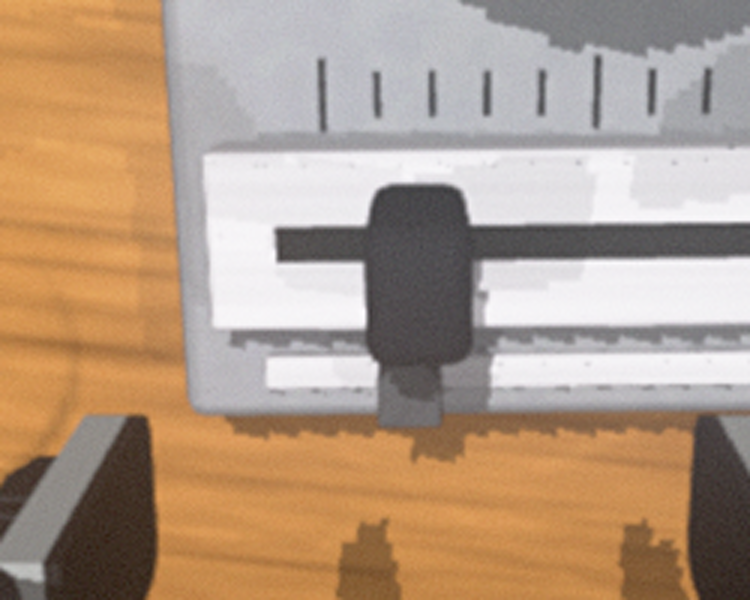

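The grip is centred at crop x=419 and the clip at x=411, about 2 mm apart and within the 6 mm tolerance. The arm is clear of everything.

```bash
python3 -c "
from station import r
print(r.sign_off())"
```

```text
the job is handed in; nothing more can be done
None
```

The job is handed in at about 26.6 s; no verdict came back. The lid is knob up in the middle of the mat, the tag is in the bowl, and the slider grip is about 2 mm from the clip mark, with the arm clear and no bystander touched.

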